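Lay up the shed's fuse box for the winter

ROBOT

A 6-joint arm with a two-finger parallel gripper is mounted at the origin on the work surface. World frame = base frame: x ahead of the robot, y to its left, z up, the work surface at z = 0. Lengths are in mm, angles in rad, forces in N, time in s.
With the tool pointing down it reaches from about 275 to 1000 mm from the base axis. Payload 8.4 kg.
Tool frame: the origin (TCP) lies on the centre line of the jaws, within the pads' length; the fingertips stand 25 mm ahead of it and the grasp point (between the pads) lies 6 mm ahead of it; z points along the fingers, x is the direction in which the jaws open and shut, and the axes are right-handed (so a half turn about z gives the same grasp; the last joint's range is limited). The gripper opens to 85 mm and grips with 20 to 120 N. Pads are 22 mm wide; open, the fingers measure 114 mm over their backs; the gripper's body (76 mm by 85 mm) begins 54 mm behind the grasp point. The pads swing forward as they close: fully open they stand 13 mm farther back than shut.
Start: joints at [1.102, 0.353, 1.633, -0, 1.155, -0.002], TCP at [281.268, 558.136, 256.281] pointing down, gripper open.
Joint ranges: [-2.63, 2.63], [-0.92, 2.1], [0.06, 2.66], [-1.3, 4.44], [0, 2.69], [-3.02, 3.02]. Speed limits (rad/s): [2.22, 2.22, 2.79, 3.14, 3.14, 3.14].

INTERFACE

Orientations are given as [roll, pitch, yaw] about the fixed x, y, z axes, in that order (R = Rz(yaw) Ry(pitch) Rx(roll)).
In Python, from rig import r gives the robot as it stands. The module is installed in compiled form; this text tells all that it offers.
- The arm moves only by the tool jog_arm, never from a script. Its argument "deltas" is a list of rows, each an object with "gripper": the gripper command: -1 is fully open, 1 is shut, values between are in proportion; "translation": the shift along the world's x, y, z in units of 10 cm (1.0 is 10 cm), a list of three; "dr": the turn, a rotation vector about the world's x, y, z in units of pi/2 rad (1.0 is pi/2 rad), a list of three. In form: [{"gripper": gripper, "translation": [x, y, z], "dr": [wx, wy, wz]}, ...]. A call has 1 to 12 rows; each row shifts and turns the commanded pose from where the row before left it; what a row does not reach is not made up. A row lasts 1/12 s, in which the tool goes at most 41.7 mm and 7.16 degrees, less where a joint would pass 70% of its speed; a pose out of reach is approached as far as the arm can. A call with a number of a shift or a turn outside -1 to 1 is refused whole. A call with a gripper value outside its range is refused whole. The fingers move at their own pace and stop on an object; "squeeze" is the grip in N (left out, the last holds). Time passes only in rows, so rows that do not move let the fingers close. It gives the time, the measured TCP pose, the force and the opening at its end, in the units of the state.
- r.sense(): the state, without advancing time (a new reading comes with each control period).
- r.grab_frame(name): name is "side" or "top" or "wrist"; returns the picture (384x512x3 uint8, blue, green, red); there is no depth.
- r.calibration(name): a dict with "mtx" (3x3 intrinsics, pixels), "world_from_camera" (4x4, takes a point from camera to world coordinates). Camera axes: x right, y down, z forward; pixel columns grow to the right and rows downward; lengths in mm; the calibration is good to about 2 mm. A picture is of the moment at which its call begins: read the wrist's pose just before it. calibration takes no time and is no camera call; for the wrist camera it gives the pose at the moment of the call.
- r.sign_off(): hands the job in, once; it reports no verdict.
The state is a dict: "clock": time; "qpos": joint angles; "qvel": joint speeds; "joint_efforts": joint torques, N m; "eef_pos": TCP position; "tcp_rot": TCP orientation; "contact_force": force on the tool from outside, world axes, zero at the start; "wrist_torque": the same for the moment, N m; "opening": opening from 0.0 (shut) to 1.0 (fully open).
Only numpy, scipy, OpenCV 4.12 (cv2) and the standard library are available. Lean on these libraries where they do the work, as an engineer would, in place of code of your own. Each camera call takes 0.05 s, during which the arm holds its last target. There are 200 camera calls.

TASK

Strip the fuse box for the winter: turn all four wing fasteners on its lid anticlockwise to their end stops, lift the lid off and lay it flat, right way up, on the shelf beside the box. With the lid down, pull the main fuse carrier (the larger one) first, so that the rest come out dead, then every other carrier that is fitted, and put them all in the open wooden box. Leave the padlock, hinge, latch plate and hook where they lie.

Things in the scene. Friction and masses are not known exactly. Their poses are not given: they have to be found in the camera images.
- board: Grey fuse box bolted flat on the shelf, 164 (x) x 304 mm (y), walls 72 mm high; origin centre of underside, z up. On its floor (8 mm up) four fuse bases at x = 0: y = +88 (main), +30, -30, -90 mm (branch, may be empty). Four pillars, 25 mm across, 106 mm high, at x = +-60, y = +-122 mm, carry the wings; these stay there, tops at 142 mm. At first the lid hides all but the wings.
- lid_handle (a point): Middle of the lid's black handle bar, 14 x 14 x 118 mm along y, 25 mm clear above the lid's top face. Grey lid 164 (x) x 304 (y) mm, plate with skirt, 0.6 kg; skirt's edge 68.5 mm below this point (so 68.5 mm high when flat on the shelf). On the box this point is 142 mm up, top face 110 mm. Four slots, 20 (x) x 46 mm (y), let the wings pass once turned; until then 2 mm of play.
- wing1_grip (a point): Grip point of the steel wing fastener on the near left (-x, +y) pillar (fuse box axes): on its turning axis, 129 mm above the shelf. The wing is an upright flat bar 38 mm long along this point's y, 12 mm thick along its x, from 112 to 142 mm above the shelf (the lid's top face: 110 mm).
- wing1 (a joint): Angle of that wing (rad): 0 to 0.25 at the start, across its slot, holding the lid; grows anticlockwise seen from above to its end stop at 1.40, where the wing lies along the box's y and the lid can pass. Takes about 0.06 N m; stays where it is left.
- wing2_grip (a point): Grip point of the steel wing fastener on the near right (-x, -y) pillar (fuse box axes): on its turning axis, 129 mm above the shelf. The wing is an upright flat bar 38 mm long along this point's y, 12 mm thick along its x, from 112 to 142 mm above the shelf (the lid's top face: 110 mm).
- wing2 (a joint): Angle of that wing (rad): 0 to 0.25 at the start, across its slot, holding the lid; grows anticlockwise seen from above to its end stop at 1.40, where the wing lies along the box's y and the lid can pass. Takes about 0.06 N m; stays where it is left.
- wing3_grip (a point): Grip point of the steel wing fastener on the far right (+x, -y) pillar (fuse box axes): on its turning axis, 129 mm above the shelf. The wing is an upright flat bar 38 mm long along this point's y, 12 mm thick along its x, from 112 to 142 mm above the shelf (the lid's top face: 110 mm).
- wing3 (a joint): Angle of that wing (rad): 0 to 0.25 at the start, across its slot, holding the lid; grows anticlockwise seen from above to its end stop at 1.40, where the wing lies along the box's y and the lid can pass. Takes about 0.06 N m; stays where it is left.
- wing4_grip (a point): Grip point of the steel wing fastener on the far left (+x, +y) pillar (fuse box axes): on its turning axis, 129 mm above the shelf. The wing is an upright flat bar 38 mm long along this point's y, 12 mm thick along its x, from 112 to 142 mm above the shelf (the lid's top face: 110 mm).
- wing4 (a joint): Angle of that wing (rad): 0 to 0.25 at the start, across its slot, holding the lid; grows anticlockwise seen from above to its end stop at 1.40, where the wing lies along the box's y and the lid can pass. Takes about 0.06 N m; stays where it is left.
- main_mid (a point): Larger (main) fuse carrier, black: body 100 (x) x 42 (y) x 26 mm high, on it a grip fin 64 (x) x 22 (y) x 46 mm high, below two brass blades 20 mm long, 26 wide (y). Point at its centre: fin's middle 23 mm above, blade ends 46 mm below. 0.24 kg. Seated: 54 mm above the shelf, axes as the board's. Sprung clips hold it: 10 to 15 N up frees it in 8 mm, clear after 25.
- fuse1_mid (a point): Smaller fuse carrier, black: body 78 (x) x 30 (y) x 22 mm high, on it a grip fin 50 (x) x 16 (y) x 42 mm high, below two brass blades 20 mm long, 18 wide (y). Point at its centre: fin's middle 21 mm above, blade ends 42 mm below. 0.14 kg. May be absent. Seated: 50 mm above the shelf, axes as the board's. Sprung clips hold it: 10 to 15 N up frees it in 8 mm, clear after 25.
- fuse2_mid (a point): Smaller fuse carrier, black: body 78 (x) x 30 (y) x 22 mm high, on it a grip fin 50 (x) x 16 (y) x 42 mm high, below two brass blades 20 mm long, 18 wide (y). Point at its centre: fin's middle 21 mm above, blade ends 42 mm below. 0.14 kg. May be absent. Seated: 50 mm above the shelf, axes as the board's. Sprung clips hold it: 10 to 15 N up frees it in 8 mm, clear after 25.
- fuse3_mid (a point): Smaller fuse carrier, black: body 78 (x) x 30 (y) x 22 mm high, on it a grip fin 50 (x) x 16 (y) x 42 mm high, below two brass blades 20 mm long, 18 wide (y). Point at its centre: fin's middle 21 mm above, blade ends 42 mm below. 0.14 kg. May be absent. Seated: 50 mm above the shelf, axes as the board's. Sprung clips hold it: 10 to 15 N up frees it in 8 mm, clear after 25.
- crate: Open wooden box, loose on the shelf on the fuse box's -y side (the shelf on its +y side is clear), 1.3 kg, small brass hook catch on one long side: 250 (x) x 150 (y) mm outside, 65 mm high, walls and floor 8 mm. Origin at the centre of its underside, z up. Four carriers can stand in it in a row along x, their own x along the box's y.
- padlock: Black padlock lying on the shelf beyond the fuse box, body 55 x 60 x 26 mm, 96 mm long with its shackle. Not part of the job. Origin at the centre of its underside.
- hinge: Silver butt hinge lying open on the shelf beyond the fuse box, 82 x 90 x 10 mm. Not part of the job. Origin at the centre of its underside.
- latch: Grey plastic latch plate lying on the shelf beyond the fuse box, 60 x 100 x 27 mm. Not part of the job. Origin at the centre of its underside.
- hook: Dark steel coat hook on its foot plate (30 x 70 mm), on the shelf beyond the fuse box, 60 mm high. Not part of the job. Origin at the centre of its underside.

How it is judged (in metres and radians):
On the way, in this order (a step that is already met when the one before it is completed fails the run):
1. all four wing fasteners are turned to their end stops (within 0.15 rad) (value of joint each of wing1, wing2, wing3, wing4 above 1.25 rad), for 0.2 s.
2. the lid lies flat, right way up, on the shelf, with every carrier still home in its base (height (world z) of lid_handle below 0.076 m and angle between lid_handle's own z axis and vertical below 0.12 rad and z of each of main_mid, fuse1_mid, fuse2_mid, fuse3_mid in the frame of board below 0.07 m), for 0.2 s.
3. the main carrier is pulled clear of its base while the other carriers are still home (z of main_mid in the frame of board above 0.09 m and z of each of fuse1_mid, fuse2_mid, fuse3_mid in the frame of board below 0.065 m), for 0.1 s.
At the end, for the whole second after the job is handed in: Every carrier is in the wooden box (centre between the walls, under 100 mm above the box's underside); the box stands level on the shelf; the lid lies flat, right way up, on the shelf (handle under 76 mm up, tilt under 0.12 rad) (x of main_mid in the frame of crate between -0.115 and 0.115 m and y of main_mid in the frame of crate between -0.066 and 0.066 m and z of main_mid in the frame of crate between 0.01 and 0.1 m and x of fuse1_mid in the frame of crate between -0.115 and 0.115 m and y of fuse1_mid in the frame of crate between -0.066 and 0.066 m and z of fuse1_mid in the frame of crate between 0.01 and 0.1 m and x of fuse2_mid in the frame of crate between -0.115 and 0.115 m and y of fuse2_mid in the frame of crate between -0.066 and 0.066 m and z of fuse2_mid in the frame of crate between 0.01 and 0.1 m and x of fuse3_mid in the frame of crate between -0.115 and 0.115 m and y of fuse3_mid in the frame of crate between -0.066 and 0.066 m and z of fuse3_mid in the frame of crate between 0.01 and 0.1 m and height (world z) of lid_handle below 0.076 m and angle between lid_handle's own z axis and vertical below 0.12 rad and angle between crate's own z axis and vertical below 0.1 rad and height (world z) of crate below 0.01 m); the robot touches nothing.
It fails at once if the padlock is moved by more than 30 mm (distance of padlock from where it was at the start of the episode above 0.03 m).
It fails at once if the hinge is moved by more than 30 mm (distance of hinge from where it was at the start of the episode above 0.03 m).
It fails at once if the latch plate is moved by more than 30 mm (distance of latch from where it was at the start of the episode above 0.03 m).
It fails at once if the hook is moved by more than 30 mm (distance of hook from where it was at the start of the episode above 0.03 m).
Of fuse1, fuse2, fuse3 only 1 to 3 are there at a start; the rules pass over those that are not, and their reading is None.
At some moment in a run one of crate may be knocked a few centimetres aside while the robot is not near it.
Once in a run the grip may slacken for a moment while it holds something.
It also fails if it takes over 210 s, if anything falls off the work surface, if the arm or the gripper's body presses on something with over 40 N, if the wrist force passes 120 N, or if a joint passes its speed limit or range.

## Working session

There is one attempt and no reset: what is moved stays moved. The work goes in short steps, Python scripts to look and compute and a tool call to move; the robot and the scene stay as the last step left them, time stands still between calls to the robot, and variables do not carry over. Pictures are saved under pics/ and viewed, about 12 in all and at most 16, crops included, and the job is handed in when it is done.

Besides the shell and the picture viewer there is one more tool, called after ">>>" as name(argument=value, ...), one argument or row to a line, values as JSON. jog_arm: Moves the arm, as the interface text tells. Shifts and turns lie within -1 to 1; 1 stands for 10 cm of shift or pi/2 rad of turn. Its arguments: {"type":"object","properties":{"deltas":{"type":"array"},"squeeze":{"type":"number"}},"required":["deltas"]}

```bash
mkdir -p pics; python3 - <<'E'
from rig import r
import cv2,numpy as np
s=r.sense();print({k:np.round(v,3).tolist() for k,v in s.items()})
for n in("top","side"):
    cv2.imwrite(f"pics/{n}0.png",r.grab_frame(n)); c=r.calibration(n); print(n,np.round(c["mtx"],1).tolist(),np.round(c["world_from_camera"],3).tolist())
c=r.calibration("wrist");print(np.round(c["mtx"],1).tolist(),np.round(c["world_from_camera"],3).tolist())
a=cv2.imread("pics/top0.png");cv2.imwrite("pics/t0b.png",cv2.resize(a,(800,600),interpolation=cv2.INTER_CUBIC))
E
```

```text
{'clock': 0.0, 'qpos': [1.102, 0.354, 1.634, 0.0, 1.155, -0.002], 'qvel': [-0.0, 0.001, 0.001, -0.001, -0.002, 0.001], 'joint_efforts': [0.0, -60.526, -34.205, -0.0, 0.01, -0.0], 'eef_pos': [281.058, 557.739, 255.545], 'tcp_rot': [-3.142, 0.001, 1.104], 'contact_force': [-0.429, -0.689, -0.337], 'wrist_torque': [-0.02, -0.047, -0.045], 'opening': 1.002}
top [[397.4, 0.0, 261.6], [0.0, 397.4, 195.3], [0.0, 0.0, 1.0]] [[0.026, -0.973, 0.229, 445.042], [-1.0, -0.026, 0.002, -87.172], [0.004, -0.229, -0.973, 917.233], [0.0, 0.0, 0.0, 1.0]]
side [[349.4, 0.0, 251.6], [0.0, 349.4, 187.4], [0.0, 0.0, 1.0]] [[-0.97, -0.105, 0.217, 412.482], [-0.24, 0.497, -0.834, 662.592], [-0.02, -0.861, -0.507, 599.995], [0.0, 0.0, 0.0, 1.0]]
[[312.9, 0.0, 261.8], [0.0, 312.9, 191.2], [0.0, 0.0, 1.0]] [[0.45, 0.844, 0.291, 205.898], [0.893, -0.425, -0.148, 594.741], [-0.001, 0.326, -0.945, 373.294], [0.0, 0.0, 0.0, 1.0]]
```

View pics/t0b.png

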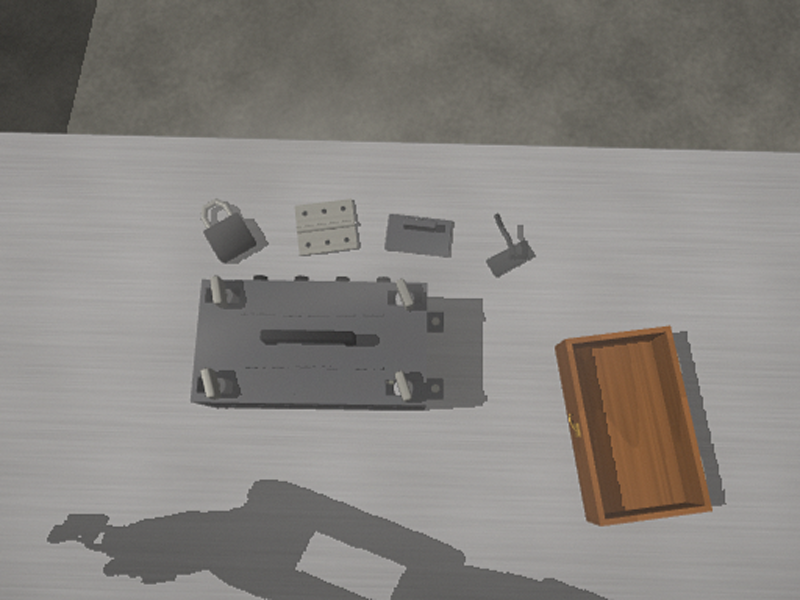

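View pics/side0.png

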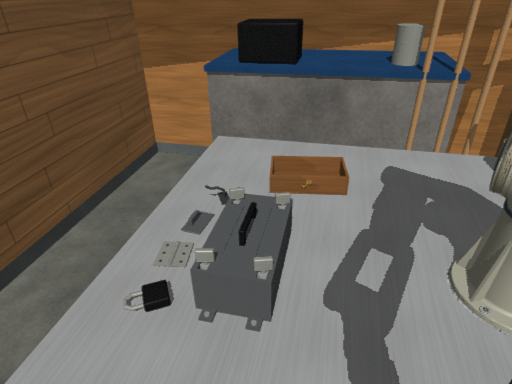

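The top view shows wings at about (216,290), (403,292), (208,383) and (402,385) in the upscaled picture. The crate is on the right and the loose hardware lies above the box. Next I'll triangulate the wings and handle.

```bash
cat > h.py <<'E'
import cv2,numpy as np
from rig import r
def ray(c,uv):
    uv=np.atleast_2d(np.array(uv,float));T=c["world_from_camera"];d=np.c_[uv,np.ones(len(uv))]@np.linalg.inv(c["mtx"]).T@T[:3,:3].T
    return T[:3,3],d
def plane(c,uv,z):
    o,d=ray(c,uv);return o+d*((z-o[2])/d[:,2:3])
def proj(c,P):
    T=np.linalg.inv(c["world_from_camera"]);q=(np.atleast_2d(P)@T[:3,:3].T+T[:3,3])@c["mtx"].T;return q[:,:2]/q[:,2:]
def tri(c1,u1,c2,u2):
    o1,d1=ray(c1,u1);o2,d2=ray(c2,u2);d1=d1[0];d2=d2[0]
    t=np.linalg.lstsq(np.c_[d1,-d2],o2-o1,rcond=None)[0];a=o1+t[0]*d1;b=o2+t[1]*d2
    return (a+b)/2,np.linalg.norm(a-b)
def blobs(m,amin=20):
    n,l,s,c=cv2.connectedComponentsWithStats(m.astype(np.uint8));return [(c[i],s[i],l==i) for i in range(1,n) if s[i,4]>=amin]
E
python3 - <<'E'
from h import *
t=cv2.imread("pics/top0.png");s=cv2.imread("pics/side0.png");ct=r.calibration("top");cs=r.calibration("side")
print(t[186,138],t[245,257],t[210,190],s[195,236],s[230,240])
for n,im,w in(("top",t,(110,170,300,265)),("side",s,(190,180,300,280))):
    x0,y0,x1,y1=w;sub=im[y0:y1,x0:x1].astype(int);
    warm=(sub[...,2]-sub[...,0]>8)&(sub.sum(2)>330)
    for c,st,_ in blobs(warm,15):print(n,np.round(c+[x0,y0],1),st)
h=cv2.cvtColor(t,cv2.COLOR_BGR2HSV);m=(h[...,1]>100)&(h[...,0]<25)&(np.arange(512)[None]>330)&(np.arange(384)[:,None]>190)
b=max(blobs(m,200),key=lambda b:b[1][4]);pts=np.argwhere(b[2])[:,::-1].astype(np.float32)
hull=cv2.convexHull(pts);print("crate hull",cv2.approxPolyDP(hull,4,True)[:,0].tolist())
E
```

```text
[140 149 150] [139 148 148] [102 102 102] [117 124 124] [24 22 22]
top [137.2 185. ] [25  7  6 17 70]
top [259.7 191.2] [147  17   7   9  26]
top [132.  244.9] [19 66  7 18 74]
top [257.1 246.2] [143  68  10  18  85]
side [204.5 250.9] [ 6 70 17  3 21]
crate hull [[455.0, 326.0], [392.0, 335.0], [376.0, 332.0], [357.0, 220.0], [428.0, 209.0]]
```

```bash
python3 - <<'E'
from h import *
ct=r.calibration("top")
P=plane(ct,[[137.2,185],[257.5,187],[132,244.9],[257.1,246.2]],138)[:,:2]
print(P)
M=np.array([[60,122],[60,-122],[-60,122],[-60,-122]])
c=P.mean(0);a=np.arctan2(*(lambda A:(A[0,1]-A[1,0],A[0,0]+A[1,1]))(M.T@(P-c)));R=np.array([[np.cos(a),-np.sin(a)],[np.sin(a),np.cos(a)]])
print(c,a,P-(c+M@R.T)); print(c+M@R.T)
h=plane(ct,[[455,326],[385,334],[361,219],[428,209]],65);print("crate top approx",h, h.mean(0))
E
```

```text
[[643.18856249 167.1744737 ]
 [645.58800527 -76.41815662]
 [522.15070553 165.49747874]
 [526.08822314 -79.03706741]]
[584.25387411  44.3041821 ] 0.013932741661759394 [[ 0.64025141  0.04619535]
 [-0.35978478  0.42988262]
 [-0.40925263  0.0410753 ]
 [ 0.128786   -0.51715327]]
[[642.54831107 167.12827835]
 [645.94779005 -76.84803924]
 [522.55995816 165.45640344]
 [525.95943714 -78.51991414]]
crate top approx [[ 381.45097196 -488.18609062   65.        ]
 [ 362.17917065 -343.98693358   65.        ]
 [ 598.63144774 -302.46474319   65.        ]
 [ 624.75602153 -449.90302941   65.        ]] [ 491.75440297 -396.1351992    65.        ]
```

>>> jog_arm(
  deltas=[
    {"gripper": 0,"translation": [0.133,-0.214,0.031],"dr": [0,0,-0.069]},
    {"gripper": 0,"translation": [0.133,-0.214,0.031],"dr": [0,0,-0.069]},
    {"gripper": 0,"translation": [0.133,-0.214,0.031],"dr": [0,0,-0.069]},
    {"gripper": 0,"translation": [0.133,-0.214,0.031],"dr": [0,0,-0.069]},
    {"gripper": 0,"translation": [0.133,-0.214,0.031],"dr": [0,0,-0.069]},
    {"gripper": 0,"translation": [0.133,-0.214,0.031],"dr": [0,0,-0.069]},
    {"gripper": 0,"translation": [0.133,-0.214,0.031],"dr": [0,0,-0.069]},
    {"gripper": 0,"translation": [0.133,-0.214,0.031],"dr": [0,0,-0.069]},
    {"gripper": 0,"translation": [0.133,-0.214,0.031],"dr": [0,0,-0.069]},
    {"gripper": 0,"translation": [0.133,-0.214,0.031],"dr": [0,0,-0.069]},
    {"gripper": 0,"translation": [0.133,-0.214,0.031],"dr": [0,0,-0.069]},
    {"gripper": 0,"translation": [0.133,-0.214,0.031],"dr": [0,0,-0.069]},
  ],
)

```text
clock: 1.1
eef_pos: [441.2, 300.1, 293.4]
tcp_rot: [3.141, 0.0, -0.202]
contact_force: [0.6, -0.0, 0.4]
opening: 0.5
```

>>> jog_arm(
  deltas=[
    {"gripper": 0,"translation": [0.133,-0.214,0.031],"dr": [0,0,-0.069]},
    {"gripper": 0,"translation": [0.133,-0.214,0.031],"dr": [0,0,-0.069]},
    {"gripper": 0,"translation": [0.133,-0.214,0.031],"dr": [0,0,-0.069]},
    {"gripper": 0,"translation": [0.133,-0.214,0.031],"dr": [0,0,-0.069]},
    {"gripper": 0,"translation": [0.133,-0.214,0.031],"dr": [0,0,-0.069]},
    {"gripper": 0,"translation": [0.133,-0.214,0.031],"dr": [0,0,-0.069]},
    {"gripper": 0,"translation": [0.133,-0.214,0.031],"dr": [0,0,-0.069]},
    {"gripper": 0,"translation": [0.133,-0.214,0.031],"dr": [0,0,-0.069]},
    {"gripper": 0,"translation": [0.133,-0.214,0.031],"dr": [0,0,-0.069]},
    {"gripper": 0,"translation": [0.133,-0.214,0.031],"dr": [0,0,-0.069]},
    {"gripper": 0,"translation": [0.133,-0.214,0.031],"dr": [0,0,-0.069]},
    {"gripper": 0,"translation": [0.133,-0.214,0.031],"dr": [0,0,-0.069]},
  ],
)

```text
clock: 2.1
eef_pos: [600.8, 43.4, 330.5]
tcp_rot: [3.141, 0.0, -1.503]
contact_force: [-0.4, 1.0, 0.2]
opening: 0.503
```

```bash
python3 - <<'E'
from h import *
im=r.grab_frame("wrist");cv2.imwrite("pics/w1.png",im);c=r.calibration("wrist");np.savez("w1.npz",**c)
print(r.sense()["eef_pos"],r.sense()["tcp_rot"])
W=np.array([[522.6,165.5],[526,-78.5],[646,-76.8],[642.5,167.1]])
print(proj(c,np.c_[W,[142]*4]).round(0).tolist())
E
```

```text
[603.10978672  40.02807393 331.06824425] [-3.13991596e+00 -2.35998871e-03 -1.51171377e+00]
[[141.0, 236.0], [364.0, 245.0], [382.0, 136.0], [131.0, 124.0]]
```

View pics/w1.png

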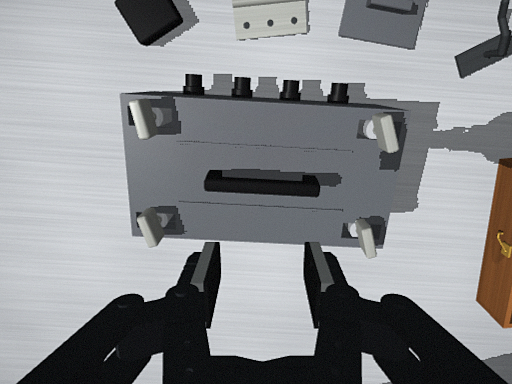

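The wrist view shows all four wings, at (140,119), (386,133), (366,238) and (150,226), with the handle in the middle. I'll retake it now the arm is still and fit the top faces.

```bash
cat > wings.py <<'E'
from h import *
r.grab_frame("wrist");c=r.calibration("wrist");im=r.grab_frame("wrist");cv2.imwrite("pics/w2.png",im)
print(r.sense()["eef_pos"].round(1) if hasattr(r.sense()["eef_pos"],'round') else r.sense()["eef_pos"])
W=np.array([[522.6,165.5],[526,-78.5],[646,-76.8],[642.5,167.1]])
tiles=[]
for k,p in enumerate(proj(c,np.c_[W,[142]*4])):
    x,y=p.round().astype(int);sub=im[y-32:y+32,x-32:x+32];i=sub.astype(int)
    warm=(i[...,2]-i[...,0]>6)&(i.sum(2)>300)
    bs=blobs(warm,60);b=max(bs,key=lambda b:b[1][4]);v=sub[b[2]].sum(1)
    th,top=cv2.threshold(sub[b[2]].mean(1).astype(np.uint8).reshape(-1,1),0,255,cv2.THRESH_OTSU)
    m=b[2]&(sub.mean(2)>th); m=cv2.morphologyEx(m.astype(np.uint8),cv2.MORPH_OPEN,np.ones((2,2)))
    pts=np.argwhere(m>0)[:,::-1]+[x-32,y-32]
    Q=plane(c,pts,142)[:,:2].astype(np.float32);rect=cv2.minAreaRect(Q);bx=cv2.boxPoints(rect)
    e=[bx[1]-bx[0],bx[2]-bx[1]];e=max(e,key=np.linalg.norm);a=np.arctan2(e[1],e[0]);a=(a+np.pi/2)%np.pi-np.pi/2
    print("wing",k+1,"th",th,"centre",np.round(rect[0],1),"size",np.round(rect[1],1),"yaw",round(a,3))
    big=cv2.resize(sub,(256,256),interpolation=cv2.INTER_CUBIC);q=proj(c,np.c_[bx,[142]*4])-[x-32,y-32]
    cv2.polylines(big,[(q*4+2).astype(np.int32)],True,(0,0,255),1);tiles.append(big)
cv2.imwrite("pics/wt.png",np.vstack([np.hstack(tiles[:2]),np.hstack(tiles[2:])]))
E
python3 wings.py
```

```text
[600.9  43.3 330.3]Traceback (most recent call last):
  File "wings.py", line 9, in <module>
    bs=blobs(warm,60);b=max(bs,key=lambda b:b[1][4]);v=sub[b[2]].sum(1)
                        ~~~^^^^^^^^^^^^^^^^^^^^^^^^^
ValueError: max() iterable argument is empty
```

```bash
python3 - <<'E'
import cv2
im=cv2.imread("pics/w2.png")
for y in range(108,138,3):print(im[y,142].tolist(),im[y+112,150].tolist(), im[y+10,386].tolist())
print(im[300,60],im[150,260])
E
sed -i 's/warm=.*/warm=(i[...,2]-i[...,0]>1)\&(i[...,2]-i[...,0]<60)\&(i.sum(2)>330)/' wings.py; python3 wings.py
```

```text
[67, 67, 65] [68, 70, 66] [167, 173, 170]
[62, 63, 64] [67, 68, 66] [171, 179, 176]
[68, 69, 69] [65, 65, 63] [169, 176, 174]
[74, 78, 75] [68, 71, 68] [174, 180, 178]
[96, 97, 98] [84, 87, 84] [177, 184, 182]
[127, 131, 129] [123, 129, 125] [180, 187, 184]
[157, 160, 159] [160, 166, 163] [179, 185, 184]
[171, 177, 175] [173, 180, 176] [175, 185, 183]
[179, 188, 183] [171, 176, 173] [174, 178, 177]
[181, 188, 187] [160, 164, 164] [175, 183, 179]
[205 203 198] [117 109 106]
[599.9  44.8 330.1]
wing 1 th 158.0 centre [522.9 162.2] size [35.3  8.2] yaw 0.331
wing 2 th 150.0 centre [525.8 -81.1] size [35.8 10. ] yaw 0.352
wing 3 th 151.0 centre [645.5 -79.6] size [35.2 10.2] yaw 0.42
wing 4 th 178.0 centre [642.5 163.8] size [33.9  7.6] yaw 0.24
```

View pics/wt.png

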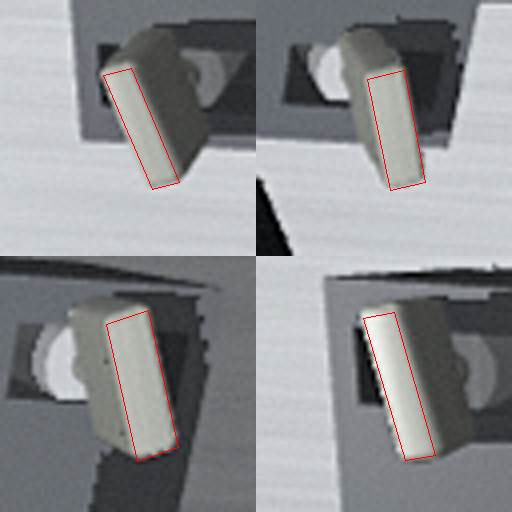

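All four rectangles sit on the wing tops, so the measured yaws are about 0.33, 0.35, 0.42 and 0.24. At the stop the wings lie along y. Now wing 1.

>>> jog_arm(
  deltas=[
    {"gripper": 0,"translation": [-0.13,0.199,-0.1],"dr": [0,0,0.0273]},
    {"gripper": 0,"translation": [-0.13,0.199,-0.1],"dr": [0,0,0.0273]},
    {"gripper": 0,"translation": [-0.13,0.199,-0.1],"dr": [0,0,0.0273]},
    {"gripper": 0,"translation": [-0.13,0.199,-0.1],"dr": [0,0,0.0273]},
    {"gripper": 0,"translation": [-0.13,0.199,-0.1],"dr": [0,0,0.0273]},
    {"gripper": 0,"translation": [-0.13,0.199,-0.1],"dr": [0,0,0.0273]},
    {"gripper": 0,"translation": [0,0,-0.259],"dr": [0,0,0]},
    {"gripper": 0,"translation": [0,0,-0.259],"dr": [0,0,0]},
    {"gripper": 0,"translation": [0,0,-0.259],"dr": [0,0,0]},
    {"gripper": 0,"translation": [0,0,-0.259],"dr": [0,0,0]},
    {"gripper": 0,"translation": [0,0,-0.259],"dr": [0,0,0]},
  ],
  squeeze=30,
)

```text
clock: 3.27
eef_pos: [521.3, 165.0, 140.2]
tcp_rot: [3.142, 0.0, -1.237]
contact_force: [0.1, -0.4, 0.5]
opening: 0.496
```

>>> jog_arm(
  deltas=[
    {"gripper": 1,"translation": [0,0,0],"dr": [0,0,0]},
    {"gripper": 1,"translation": [0,0,0],"dr": [0,0,0]},
    {"gripper": 1,"translation": [0,0,0],"dr": [0,0,0]},
    {"gripper": 1,"translation": [0,0,0],"dr": [0,0,0]},
    {"gripper": 1,"translation": [0,0,0],"dr": [0,0,0]},
    {"gripper": 1,"translation": [0,0,0],"dr": [0,0,0]},
  ],
)

```text
clock: 3.77
eef_pos: [522.2, 163.4, 141.8]
tcp_rot: [3.141, -0.001, -1.239]
contact_force: [2.1, -4.4, -13.3]
opening: 0.136
```

>>> jog_arm(
  deltas=[
    {"gripper": 1,"translation": [0,0,0],"dr": [0,0,0.0735]},
    {"gripper": 1,"translation": [0,0,0],"dr": [0,0,0.0735]},
    {"gripper": 1,"translation": [0,0,0],"dr": [0,0,0.0735]},
    {"gripper": 1,"translation": [0,0,0],"dr": [0,0,0.0735]},
    {"gripper": 1,"translation": [0,0,0],"dr": [0,0,0.0735]},
    {"gripper": 1,"translation": [0,0,0],"dr": [0,0,0.0735]},
    {"gripper": 1,"translation": [0,0,0],"dr": [0,0,0.0735]},
    {"gripper": 1,"translation": [0,0,0],"dr": [0,0,0.0735]},
    {"gripper": 1,"translation": [0,0,0],"dr": [0,0,0.0735]},
    {"gripper": 1,"translation": [0,0,0],"dr": [0,0,0.0735]},
    {"gripper": 1,"translation": [0,0,0],"dr": [0,0,0.0735]},
    {"gripper": 1,"translation": [0,0,0],"dr": [0,0,0]},
  ],
)

```text
clock: 4.77
eef_pos: [523.3, 162.6, 141.9]
tcp_rot: [3.139, -0.002, 0.037]
contact_force: [7.9, -10.6, -15.5]
opening: 0.131
```

```bash
python3 - <<'E'
from rig import r
s=r.sense();print(s["contact_force"],s["wrist_torque"],s["tcp_rot"],s["opening"])
E
```

```text
[  7.85005056 -10.5738717  -15.53250984] [-1.88588798 -1.08496467 -0.8293184 ] [ 3.13949754e+00 -1.80008114e-03  3.73907747e-02] 0.130709699407346
```

>>> jog_arm(
  deltas=[
    {"gripper": 0,"translation": [0,0,0],"dr": [0,0,0]},
    {"gripper": 0,"translation": [0,0,0],"dr": [0,0,0]},
    {"gripper": 0,"translation": [0,0,0],"dr": [0,0,0]},
    {"gripper": 0,"translation": [0,0,0.2],"dr": [0,0,0]},
    {"gripper": 0,"translation": [0,0,0.4],"dr": [0,0,0]},
  ],
)

```text
clock: 5.18
eef_pos: [520.0, 163.6, 199.0]
tcp_rot: [3.14, 0.006, 0.03]
contact_force: [0.5, 0.7, -0.7]
opening: 0.503
```

>>> jog_arm(
  deltas=[
    {"gripper": 0,"translation": [0.1,0,0],"dr": [0,0,-0.0722]},
    {"gripper": 0,"translation": [0.1,0,0],"dr": [0,0,-0.0722]},
    {"gripper": 0,"translation": [0.1,0,0],"dr": [0,0,-0.0722]},
    {"gripper": 0,"translation": [0.1,0,0],"dr": [0,0,-0.0722]},
    {"gripper": 0,"translation": [0.1,0,0],"dr": [0,0,-0.0722]},
    {"gripper": 0,"translation": [0.1,0,0],"dr": [0,0,-0.0722]},
    {"gripper": 0,"translation": [0.1,0,0],"dr": [0,0,-0.0722]},
    {"gripper": 0,"translation": [0.1,0,0],"dr": [0,0,-0.0722]},
    {"gripper": 0,"translation": [0.1,0,0],"dr": [0,0,-0.0722]},
    {"gripper": 0,"translation": [0.1,0,0],"dr": [0,0,-0.0722]},
    {"gripper": 0,"translation": [0.1,0,0],"dr": [0,0,-0.0722]},
    {"gripper": 0,"translation": [0.1,0,0],"dr": [0,0,-0.0722]},
  ],
)

```text
clock: 6.18
eef_pos: [643.2, 164.5, 202.3]
tcp_rot: [-3.14, 0.0, -1.336]
contact_force: [-0.9, -0.5, 0.0]
opening: 0.497
```

>>> jog_arm(
  deltas=[
    {"gripper": 0,"translation": [0,0,-0.2],"dr": [0,0,0]},
    {"gripper": 0,"translation": [0,0,-0.2],"dr": [0,0,0]},
    {"gripper": 0,"translation": [0,0,-0.2],"dr": [0,0,0]},
    {"gripper": 1,"translation": [0,0,0],"dr": [0,0,0]},
    {"gripper": 1,"translation": [0,0,0],"dr": [0,0,0]},
    {"gripper": 1,"translation": [0,0,0],"dr": [0,0,0]},
    {"gripper": 1,"translation": [0,0,0],"dr": [0,0,0]},
    {"gripper": 1,"translation": [0,0,0],"dr": [0,0,0]},
    {"gripper": 1,"translation": [0,0,0],"dr": [0,0,0]},
  ],
)

```text
clock: 6.93
eef_pos: [642.7, 164.6, 142.3]
tcp_rot: [-3.14, 0.001, -1.331]
contact_force: [-2.5, 3.1, 2.0]
opening: 0.134
```

>>> jog_arm(
  deltas=[
    {"gripper": 1,"translation": [0,0,0],"dr": [0,0,0.0722]},
    {"gripper": 1,"translation": [0,0,0],"dr": [0,0,0.0722]},
    {"gripper": 1,"translation": [0,0,0],"dr": [0,0,0.0722]},
    {"gripper": 1,"translation": [0,0,0],"dr": [0,0,0.0722]},
    {"gripper": 1,"translation": [0,0,0],"dr": [0,0,0.0722]},
    {"gripper": 1,"translation": [0,0,0],"dr": [0,0,0.0722]},
    {"gripper": 1,"translation": [0,0,0],"dr": [0,0,0.0722]},
    {"gripper": 1,"translation": [0,0,0],"dr": [0,0,0.0722]},
    {"gripper": 1,"translation": [0,0,0],"dr": [0,0,0.0722]},
    {"gripper": 1,"translation": [0,0,0],"dr": [0,0,0.0722]},
    {"gripper": 1,"translation": [0,0,0],"dr": [0,0,0.0722]},
    {"gripper": 1,"translation": [0,0,0],"dr": [0,0,0.0722]},
  ],
)

```text
clock: 7.93
eef_pos: [643.5, 164.1, 142.4]
tcp_rot: [-3.141, -0.003, 0.035]
contact_force: [-1.3, 2.9, 2.2]
opening: 0.13
```

>>> jog_arm(
  deltas=[
    {"gripper": 0,"translation": [0,0,0],"dr": [0,0,0]},
    {"gripper": 0,"translation": [0,0,0],"dr": [0,0,0]},
    {"gripper": 0,"translation": [0,0,0],"dr": [0,0,0]},
    {"gripper": 0,"translation": [0,0,0.2],"dr": [0,0,0]},
    {"gripper": 0,"translation": [0,0,0.4],"dr": [0,0,0]},
  ],
)

```text
clock: 8.35
eef_pos: [639.6, 163.0, 197.1]
tcp_rot: [3.139, 0.008, 0.027]
contact_force: [0.7, 0.2, -0.4]
opening: 0.5
```

>>> jog_arm(
  deltas=[
    {"gripper": 0,"translation": [0.0025,-0.203,0],"dr": [0,0,-0.0626]},
    {"gripper": 0,"translation": [0.0025,-0.203,0],"dr": [0,0,-0.0626]},
    {"gripper": 0,"translation": [0.0025,-0.203,0],"dr": [0,0,-0.0626]},
    {"gripper": 0,"translation": [0.0025,-0.203,0],"dr": [0,0,-0.0626]},
    {"gripper": 0,"translation": [0.0025,-0.203,0],"dr": [0,0,-0.0626]},
    {"gripper": 0,"translation": [0.0025,-0.203,0],"dr": [0,0,-0.0626]},
    {"gripper": 0,"translation": [0.0025,-0.203,0],"dr": [0,0,-0.0626]},
    {"gripper": 0,"translation": [0.0025,-0.203,0],"dr": [0,0,-0.0626]},
    {"gripper": 0,"translation": [0.0025,-0.203,0],"dr": [0,0,-0.0626]},
    {"gripper": 0,"translation": [0.0025,-0.203,0],"dr": [0,0,-0.0626]},
    {"gripper": 0,"translation": [0.0025,-0.203,0],"dr": [0,0,-0.0626]},
    {"gripper": 0,"translation": [0.0025,-0.203,0],"dr": [0,0,-0.0626]},
  ],
)

```text
clock: 9.35
eef_pos: [645.5, -80.9, 201.4]
tcp_rot: [-3.141, -0.0, -1.158]
contact_force: [0.6, -0.2, -0.7]
opening: 0.499
```

>>> jog_arm(
  deltas=[
    {"gripper": 0,"translation": [0,0,-0.2],"dr": [0,0,0]},
    {"gripper": 0,"translation": [0,0,-0.2],"dr": [0,0,0]},
    {"gripper": 0,"translation": [0,0,-0.2],"dr": [0,0,0]},
    {"gripper": 1,"translation": [0,0,0],"dr": [0,0,0]},
    {"gripper": 1,"translation": [0,0,0],"dr": [0,0,0]},
    {"gripper": 1,"translation": [0,0,0],"dr": [0,0,0]},
    {"gripper": 1,"translation": [0,0,0],"dr": [0,0,0]},
    {"gripper": 1,"translation": [0,0,0],"dr": [0,0,0]},
    {"gripper": 1,"translation": [0,0,0],"dr": [0,0,0]},
  ],
)

```text
clock: 10.1
eef_pos: [645.5, -79.5, 141.8]
tcp_rot: [-3.141, -0.0, -1.15]
contact_force: [-1.8, 1.9, -1.6]
opening: 0.131
```

>>> jog_arm(
  deltas=[
    {"gripper": 1,"translation": [0,0,0],"dr": [0,0,0.0626]},
    {"gripper": 1,"translation": [0,0,0],"dr": [0,0,0.0626]},
    {"gripper": 1,"translation": [0,0,0],"dr": [0,0,0.0626]},
    {"gripper": 1,"translation": [0,0,0],"dr": [0,0,0.0626]},
    {"gripper": 1,"translation": [0,0,0],"dr": [0,0,0.0626]},
    {"gripper": 1,"translation": [0,0,0],"dr": [0,0,0.0626]},
    {"gripper": 1,"translation": [0,0,0],"dr": [0,0,0.0626]},
    {"gripper": 1,"translation": [0,0,0],"dr": [0,0,0.0626]},
    {"gripper": 1,"translation": [0,0,0],"dr": [0,0,0.0626]},
    {"gripper": 1,"translation": [0,0,0],"dr": [0,0,0.0626]},
    {"gripper": 1,"translation": [0,0,0],"dr": [0,0,0.0626]},
    {"gripper": 1,"translation": [0,0,0],"dr": [0,0,0.0626]},
  ],
)

```text
clock: 11.1
eef_pos: [646.3, -79.9, 141.9]
tcp_rot: [3.141, -0.002, 0.035]
contact_force: [0.1, -0.0, -2.6]
opening: 0.134
```

>>> jog_arm(
  deltas=[
    {"gripper": 0,"translation": [0,0,0],"dr": [0,0,0]},
    {"gripper": 0,"translation": [0,0,0],"dr": [0,0,0]},
    {"gripper": 0,"translation": [0,0,0],"dr": [0,0,0]},
    {"gripper": 0,"translation": [0,0,0.2],"dr": [0,0,0]},
    {"gripper": 0,"translation": [0,0,0.4],"dr": [0,0,0]},
  ],
)

```text
clock: 11.52
eef_pos: [642.7, -79.3, 197.5]
tcp_rot: [-3.14, 0.008, 0.028]
contact_force: [0.3, -0.2, -0.7]
opening: 0.504
```

>>> jog_arm(
  deltas=[
    {"gripper": 0,"translation": [-0.1,-0.001,0],"dr": [0,0,-0.0663]},
    {"gripper": 0,"translation": [-0.1,-0.001,0],"dr": [0,0,-0.0663]},
    {"gripper": 0,"translation": [-0.1,-0.001,0],"dr": [0,0,-0.0663]},
    {"gripper": 0,"translation": [-0.1,-0.001,0],"dr": [0,0,-0.0663]},
    {"gripper": 0,"translation": [-0.1,-0.001,0],"dr": [0,0,-0.0663]},
    {"gripper": 0,"translation": [-0.1,-0.001,0],"dr": [0,0,-0.0663]},
    {"gripper": 0,"translation": [-0.1,-0.001,0],"dr": [0,0,-0.0663]},
    {"gripper": 0,"translation": [-0.1,-0.001,0],"dr": [0,0,-0.0663]},
    {"gripper": 0,"translation": [-0.1,-0.001,0],"dr": [0,0,-0.0663]},
    {"gripper": 0,"translation": [-0.1,-0.001,0],"dr": [0,0,-0.0663]},
    {"gripper": 0,"translation": [-0.1,-0.001,0],"dr": [0,0,-0.0663]},
    {"gripper": 0,"translation": [-0.1,-0.001,0],"dr": [0,0,-0.0663]},
  ],
)

```text
clock: 12.52
eef_pos: [525.3, -80.9, 201.7]
tcp_rot: [-3.141, -0.001, -1.227]
contact_force: [0.3, -1.2, -0.4]
opening: 0.502
```

>>> jog_arm(
  deltas=[
    {"gripper": 0,"translation": [0,0,-0.2],"dr": [0,0,0]},
    {"gripper": 0,"translation": [0,0,-0.2],"dr": [0,0,0]},
    {"gripper": 0,"translation": [0,0,-0.2],"dr": [0,0,0]},
    {"gripper": 1,"translation": [0,0,0],"dr": [0,0,0]},
    {"gripper": 1,"translation": [0,0,0],"dr": [0,0,0]},
    {"gripper": 1,"translation": [0,0,0],"dr": [0,0,0]},
    {"gripper": 1,"translation": [0,0,0],"dr": [0,0,0]},
    {"gripper": 1,"translation": [0,0,0],"dr": [0,0,0]},
    {"gripper": 1,"translation": [0,0,0],"dr": [0,0,0]},
  ],
)

```text
clock: 13.27
eef_pos: [525.8, -80.7, 142.0]
tcp_rot: [-3.141, -0.0, -1.22]
contact_force: [-1.3, 2.5, 1.5]
opening: 0.134
```

>>> jog_arm(
  deltas=[
    {"gripper": 1,"translation": [0,0,0],"dr": [0,0,0.0663]},
    {"gripper": 1,"translation": [0,0,0],"dr": [0,0,0.0663]},
    {"gripper": 1,"translation": [0,0,0],"dr": [0,0,0.0663]},
    {"gripper": 1,"translation": [0,0,0],"dr": [0,0,0.0663]},
    {"gripper": 1,"translation": [0,0,0],"dr": [0,0,0.0663]},
    {"gripper": 1,"translation": [0,0,0],"dr": [0,0,0.0663]},
    {"gripper": 1,"translation": [0,0,0],"dr": [0,0,0.0663]},
    {"gripper": 1,"translation": [0,0,0],"dr": [0,0,0.0663]},
    {"gripper": 1,"translation": [0,0,0],"dr": [0,0,0.0663]},
    {"gripper": 1,"translation": [0,0,0],"dr": [0,0,0.0663]},
    {"gripper": 1,"translation": [0,0,0],"dr": [0,0,0.0663]},
    {"gripper": 1,"translation": [0,0,0],"dr": [0,0,0.0663]},
  ],
)

```text
clock: 14.27
eef_pos: [526.3, -81.0, 142.0]
tcp_rot: [3.141, -0.002, 0.035]
contact_force: [-0.2, 0.8, 1.1]
opening: 0.134
```

>>> jog_arm(
  deltas=[
    {"gripper": 0,"translation": [0,0,0],"dr": [0,0,0]},
    {"gripper": 0,"translation": [0,0,0],"dr": [0,0,0]},
    {"gripper": 0,"translation": [0,0,0],"dr": [0,0,0]},
    {"gripper": 0,"translation": [0,0,0.3],"dr": [0,0,0]},
    {"gripper": 0,"translation": [0,0,0.3],"dr": [0,0,0]},
    {"gripper": 0,"translation": [0.1,0.24,0.24],"dr": [0,0,0]},
    {"gripper": 0,"translation": [0.1,0.24,0.24],"dr": [0,0,0]},
    {"gripper": 0,"translation": [0.1,0.24,0.24],"dr": [0,0,0]},
    {"gripper": 0,"translation": [0.1,0.24,0.24],"dr": [0,0,0]},
    {"gripper": 0,"translation": [0.1,0.24,0.24],"dr": [0,0,0]},
    {"gripper": 0,"translation": [0.084,0.24,0.09],"dr": [0,0,-0.01]},
    {"gripper": 0,"translation": [0,0,0],"dr": [0,0,0]},
  ],
)

```text
clock: 15.27
eef_pos: [586.4, 66.8, 333.4]
tcp_rot: [-3.14, -0.006, 0.013]
contact_force: [-0.4, -0.0, -0.1]
opening: 0.504
```

```bash
cat > look.py <<'E'
from h import *
import sys
r.grab_frame("wrist");r.grab_frame("wrist");im=r.grab_frame("wrist");c=r.calibration("wrist");np.savez("wc.npz",**c);cv2.imwrite("pics/%s.png"%sys.argv[1],im)
s=r.sense();print(np.round(s["eef_pos"],1),np.round(s["tcp_rot"],3))
E
python3 look.py w3
```

```text
[583.4  63.  329.7] [3.141e+00 1.000e-03 1.400e-02]
```

View pics/w3.png

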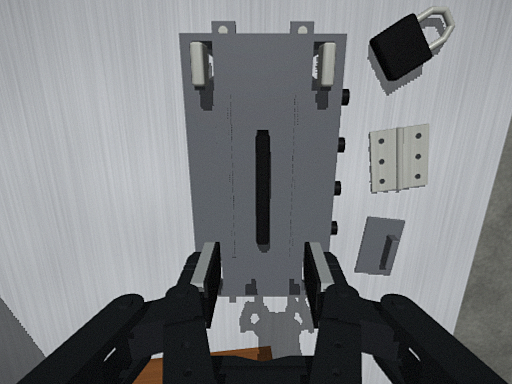

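The wrist view shows both +y wings lying along the box at (198,65) and (327,65). The handle runs from (263,130) to (263,245), and the -y wings are hidden by the fingers, so I'll check those from above.

```bash
python3 - <<'E'
from h import *
c=dict(np.load("wc.npz"));print(plane(c,[[263,130],[263,245],[263,187],[198,45],[327,45]],149).round(1))
a=cv2.imread("pics/w3.png");m=(a.sum(2)<70);m[:120]=0;m[255:]=0;m[:,:240]=0;m[:,290:]=0
ys,xs=np.nonzero(m);print(xs.min(),xs.max(),ys.min(),ys.max())
b=r.grab_frame("top");cv2.imwrite("pics/t1.png",cv2.resize(b[160:280,100:300],(800,480),interpolation=cv2.INTER_CUBIC))
E
```

```text
[[583.8 104.3 149. ]
 [585.6 -17.9 149. ]
 [584.7  47.6 149. ]
 [526.3 176.7 149. ]
 [638.3 178.2 149. ]]
256 269 130 243
```

View pics/t1.png

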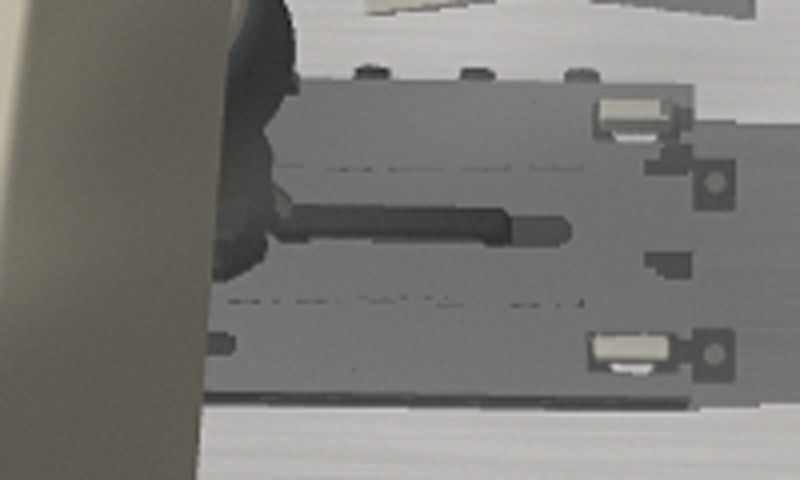

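The top crop shows the -y wings lying along their slots at (630,112) and (630,347), so all four are turned. Grasp the handle and lift.

>>> jog_arm(
  deltas=[
    {"gripper": 0,"translation": [0,-0.034,-0.304],"dr": [0,0,0]},
    {"gripper": 0,"translation": [0,-0.034,-0.304],"dr": [0,0,0]},
    {"gripper": 0,"translation": [0,-0.034,-0.304],"dr": [0,0,0]},
    {"gripper": 0,"translation": [0,-0.034,-0.304],"dr": [0,0,0]},
    {"gripper": 0,"translation": [0,-0.034,-0.304],"dr": [0,0,0]},
    {"gripper": 0,"translation": [0,-0.034,-0.304],"dr": [0,0,0]},
    {"gripper": 1,"translation": [0,0,0],"dr": [0,0,0]},
    {"gripper": 1,"translation": [0,0,0],"dr": [0,0,0]},
    {"gripper": 1,"translation": [0,0,0],"dr": [0,0,0]},
    {"gripper": 1,"translation": [0,0,0],"dr": [0,0,0]},
    {"gripper": 1,"translation": [0,0,0],"dr": [0,0,0]},
    {"gripper": 1,"translation": [0,0,0],"dr": [0,0,0]},
  ],
  squeeze=80,
)

```text
clock: 16.47
eef_pos: [584.2, 42.9, 148.8]
tcp_rot: [-3.142, -0.001, 0.014]
contact_force: [-0.5, 0.3, -6.0]
opening: 0.153
```

>>> jog_arm(
  deltas=[
    {"gripper": 1,"translation": [0,0,0.05],"dr": [0,0,0]},
    {"gripper": 1,"translation": [0,0,0.1],"dr": [0,0,0]},
    {"gripper": 1,"translation": [0,0,0.1],"dr": [0,0,0]},
    {"gripper": 1,"translation": [0,0,0.15],"dr": [0,0,0]},
    {"gripper": 1,"translation": [0,0,0.15],"dr": [0,0,0]},
    {"gripper": 1,"translation": [0,0,0.15],"dr": [0,0,0]},
    {"gripper": 1,"translation": [0,0,0.2],"dr": [0,0,0]},
    {"gripper": 1,"translation": [0,0,0.2],"dr": [0,0,0]},
  ],
)

```text
clock: 17.13
eef_pos: [583.7, 42.8, 259.7]
tcp_rot: [-3.142, -0.0, 0.014]
contact_force: [0.3, -0.2, -5.4]
opening: 0.148
```

```bash
python3 - <<'E'
from h import *
cv2.imwrite("pics/s2.png",r.grab_frame("side"));print(r.sense())
E
```

```text
{'clock': 17.1833, 'qpos': array([ 7.05572013e-02,  2.84177958e-01,  1.71245926e+00, -1.20572384e-06,
        1.13847342e+00,  5.61527031e-02]), 'qvel': array([-0.0015038 ,  0.01499502,  0.00277549,  0.00167765, -0.10737331,
       -0.00039933]), 'joint_efforts': array([-9.70594614e-03, -4.30383575e+01, -2.48626828e+01,  6.28489157e-03,
       -2.97896226e-02, -2.43856302e-04]), 'eef_pos': array([585.75891502,  42.90162314, 264.15734424]), 'tcp_rot': array([-3.14122995, -0.00647185,  0.01440383]), 'contact_force': array([ 2.11527993, -0.18795753, -0.76130963]), 'wrist_torque': array([-0.00254405, -0.24945238,  0.05531574]), 'opening': 0.14465794280494604}
```

View pics/s2.png

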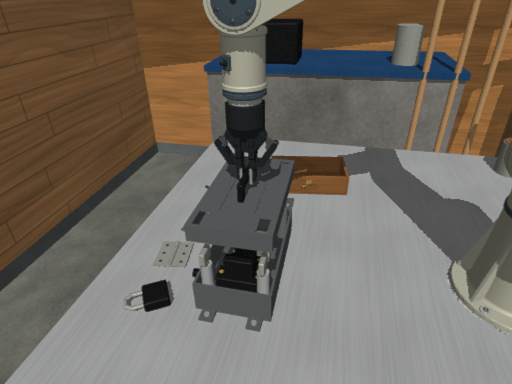

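The side view shows the lid level in the gripper and clear of the pillars, with the carriers still seated. Carry it to the +y side and set it down.

>>> jog_arm(
  deltas=[
    {"gripper": 1,"translation": [0,0.1,0],"dr": [0,0,0]},
    {"gripper": 1,"translation": [0,0.2,0],"dr": [0,0,0]},
    {"gripper": 1,"translation": [0,0.3,0],"dr": [0,0,0]},
    {"gripper": 1,"translation": [0,0.3,0],"dr": [0,0,0]},
    {"gripper": 1,"translation": [0,0.4,0],"dr": [0,0,0]},
    {"gripper": 1,"translation": [0,0.4,0],"dr": [0,0,0]},
    {"gripper": 1,"translation": [0,0.4,0],"dr": [0,0,0]},
    {"gripper": 1,"translation": [0,0.4,0],"dr": [0,0,0]},
    {"gripper": 1,"translation": [0,0.4,0],"dr": [0,0,0]},
    {"gripper": 1,"translation": [0,0.3,0],"dr": [0,0,0]},
    {"gripper": 1,"translation": [0,0.2,0],"dr": [0,0,0]},
    {"gripper": 1,"translation": [0,0.1,0],"dr": [0,0,0]},
  ],
)

```text
clock: 18.18
eef_pos: [582.4, 396.3, 256.2]
tcp_rot: [-3.141, 0.001, 0.017]
contact_force: [-0.1, -0.1, -5.6]
opening: 0.144
```

>>> jog_arm(
  deltas=[
    {"gripper": 1,"translation": [0,0,-0.15],"dr": [0,0,0]},
    {"gripper": 1,"translation": [0,0,-0.25],"dr": [0,0,0]},
    {"gripper": 1,"translation": [0,0,-0.3],"dr": [0,0,0]},
    {"gripper": 1,"translation": [0,0,-0.3],"dr": [0,0,0]},
    {"gripper": 1,"translation": [0,0,-0.3],"dr": [0,0,0]},
    {"gripper": 1,"translation": [0,0,-0.25],"dr": [0,0,0]},
    {"gripper": 1,"translation": [0,0,-0.15],"dr": [0,0,0]},
    {"gripper": 1,"translation": [0,0,-0.05],"dr": [0,0,0]},
    {"gripper": 1,"translation": [0,0,-0.05],"dr": [0,0,0]},
    {"gripper": 1,"translation": [0,0,-0.03],"dr": [0,0,0]},
    {"gripper": 1,"translation": [0,0,0],"dr": [0,0,0]},
  ],
)

```text
clock: 19.1
eef_pos: [584.4, 393.1, 75.6]
tcp_rot: [-3.141, -0.001, 0.014]
contact_force: [0.1, 0.3, -5.8]
opening: 0.147
```

>>> jog_arm(
  deltas=[
    {"gripper": 1,"translation": [0,0,-0.01],"dr": [0,0,0]},
    {"gripper": 1,"translation": [0,0,-0.01],"dr": [0,0,0]},
    {"gripper": 1,"translation": [0,0,0],"dr": [0,0,0]},
  ],
)

```text
clock: 19.35
eef_pos: [584.7, 393.3, 74.6]
tcp_rot: [-3.14, -0.002, 0.014]
contact_force: [-1.0, -1.3, 2.3]
opening: 0.145
```

>>> jog_arm(
  deltas=[
    {"gripper": 0,"translation": [0,0,0],"dr": [0,0,0]},
    {"gripper": 0,"translation": [0,0,0],"dr": [0,0,0]},
    {"gripper": 0,"translation": [0,0,0],"dr": [0,0,0]},
    {"gripper": 0,"translation": [0,0,0],"dr": [0,0,0]},
    {"gripper": 0,"translation": [0,0,0.2],"dr": [0,0,0]},
    {"gripper": 0,"translation": [0,0,0.3],"dr": [0,0,0]},
    {"gripper": 0,"translation": [0,0,0.3],"dr": [0,0,0]},
    {"gripper": 0,"translation": [0,0,0.4],"dr": [0,0,0]},
    {"gripper": 0,"translation": [0,0,0],"dr": [0,0,-0.052]},
  ],
)

```text
clock: 20.1
eef_pos: [587.1, 394.9, 201.3]
tcp_rot: [-3.135, -0.009, -0.066]
contact_force: [0.9, 0.9, 0.2]
opening: 0.502
```

>>> jog_arm(
  deltas=[
    {"gripper": 0,"translation": [0.013,-0.292,0.113],"dr": [0,0,-0.079]},
    {"gripper": 0,"translation": [0.013,-0.292,0.113],"dr": [0,0,-0.079]},
    {"gripper": 0,"translation": [0.013,-0.292,0.113],"dr": [0,0,-0.079]},
    {"gripper": 0,"translation": [0.013,-0.292,0.113],"dr": [0,0,-0.079]},
    {"gripper": 0,"translation": [0.013,-0.292,0.113],"dr": [0,0,-0.079]},
    {"gripper": 0,"translation": [0.013,-0.292,0.113],"dr": [0,0,-0.079]},
    {"gripper": 0,"translation": [0.013,-0.292,0.113],"dr": [0,0,-0.079]},
    {"gripper": 0,"translation": [0.013,-0.292,0.113],"dr": [0,0,-0.079]},
    {"gripper": 0,"translation": [0.013,-0.292,0.113],"dr": [0,0,-0.079]},
    {"gripper": 0,"translation": [0.013,-0.292,0.113],"dr": [0,0,-0.079]},
    {"gripper": 0,"translation": [0.013,-0.292,0.113],"dr": [0,0,-0.079]},
    {"gripper": 0,"translation": [0.013,-0.292,0.113],"dr": [0,0,-0.079]},
  ],
)

```text
clock: 21.1
eef_pos: [599.3, 40.9, 329.2]
tcp_rot: [-3.141, 0.0, -1.563]
contact_force: [1.0, -0.0, 0.3]
opening: 0.498
```

```bash
python3 look.py w4; python3 - <<'E'
from h import *
c=dict(np.load("wc.npz"));B=np.array([584.3,42.8]);a=.014
for y,z in((88,100),(30,92),(-30,92),(-90,92)):
    p=B+[-y*np.sin(a),y*np.cos(a)];print(y,p.round(1),proj(c,[*p,z]).round(0))
cv2.imwrite("pics/s3.png",r.grab_frame("side"))
a=cv2.imread("pics/w4.png");b=cv2.imread("pics/s3.png");cv2.imwrite("pics/ws.png",np.hstack([cv2.resize(a,(400,300)),cv2.resize(b,(400,300))]))
E
```

```text
[600.   40.6 329.5] [-3.139  0.    -1.559]
88 [583.1 130.8] [[183. 175.]]
30 [583.9  72.8] [[233. 173.]]
-30 [584.7  12.8] [[284. 173.]]
-90 [585.6 -47.2] [[335. 173.]]
```

View pics/ws.png

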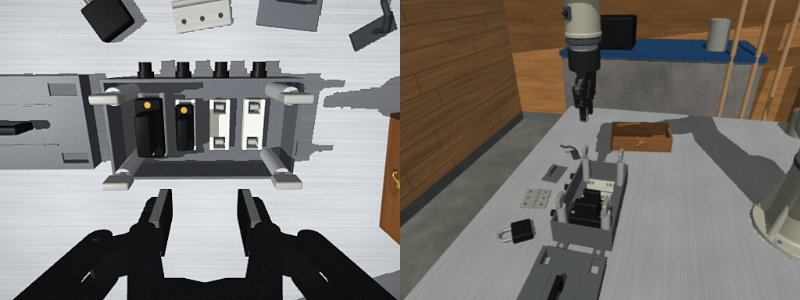

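The wrist half shows the main carrier at (150,128) and one small carrier at (185,127). The other two bases are empty. The side half shows the lid flat beside the box. One crop with projected fin tops will verify where to grasp.

```bash
python3 - <<'E'
from h import *
c=dict(np.load("wc.npz"));im=cv2.imread("pics/w4.png");B=np.array([584.3,42.8]);a=.014;R=np.array([[np.cos(a),-np.sin(a)],[np.sin(a),np.cos(a)]])
im=cv2.resize(im[90:250,130:370],(720,480),interpolation=cv2.INTER_CUBIC)
im=cv2.convertScaleAbs(im,alpha=1.8,beta=20)
for y,z,l,w in((88,100,32,11),(30,92,25,8)):
    q=np.array([[l,y+w],[l,y-w],[-l,y-w],[-l,y+w]])@R.T+B
    cv2.polylines(im,[((proj(c,np.c_[q,[z]*4])-[130,90])*3).astype(np.int32)],True,(0,0,255),1)
cv2.imwrite("pics/f.png",im)
E
```

```text
(no output)
```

View pics/f.png

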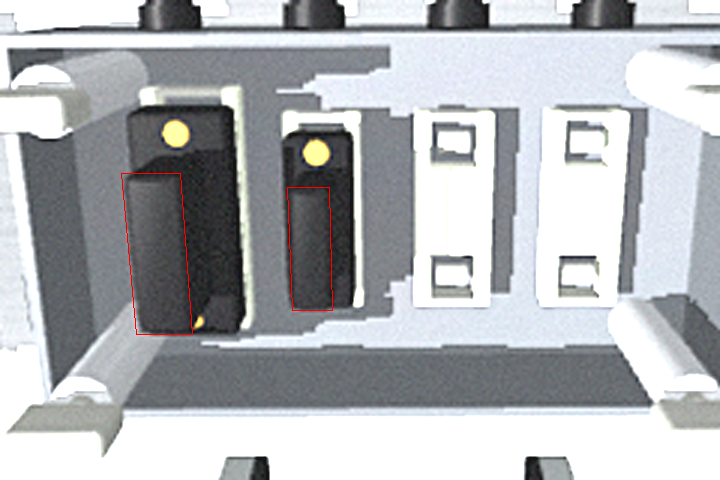

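The projected outlines match both fins. Now pull the main carrier.

>>> jog_arm(
  deltas=[
    {"gripper": 0,"translation": [-0.055,0.295,-0.2],"dr": [0,0,0]},
    {"gripper": 0,"translation": [-0.055,0.295,-0.2],"dr": [0,0,0]},
    {"gripper": 0,"translation": [-0.055,0.295,-0.2],"dr": [0,0,0]},
    {"gripper": 0,"translation": [0,0,-0.35],"dr": [0,0,0]},
    {"gripper": 0,"translation": [0,0,-0.35],"dr": [0,0,0]},
    {"gripper": 0,"translation": [0,0,-0.3],"dr": [0,0,0]},
    {"gripper": 0,"translation": [0,0,-0.3],"dr": [0,0,0]},
    {"gripper": 0,"translation": [0,0,-0.2],"dr": [0,0,0]},
    {"gripper": 0,"translation": [0,0,-0.17],"dr": [0,0,0]},
    {"gripper": 0,"translation": [0,0,-0.1],"dr": [0,0,0]},
    {"gripper": 0,"translation": [0,0,0],"dr": [0,0,0]},
  ],
  squeeze=100,
)

```text
clock: 22.22
eef_pos: [581.0, 131.5, 88.8]
tcp_rot: [3.137, -0.001, -1.554]
contact_force: [-0.1, -0.7, 0.2]
opening: 0.499
```

>>> jog_arm(
  deltas=[
    {"gripper": 1,"translation": [0,0,0],"dr": [0,0,0]},
    {"gripper": 1,"translation": [0,0,0],"dr": [0,0,0]},
    {"gripper": 1,"translation": [0,0,0],"dr": [0,0,0]},
    {"gripper": 1,"translation": [0,0,0],"dr": [0,0,0]},
    {"gripper": 1,"translation": [0,0,0],"dr": [0,0,0]},
  ],
)

```text
clock: 22.63
eef_pos: [583.5, 131.2, 92.3]
tcp_rot: [-3.14, 0.001, -1.557]
contact_force: [-0.3, 2.9, 1.7]
opening: 0.241
```

>>> jog_arm(
  deltas=[
    {"gripper": 1,"translation": [0,0,0.08],"dr": [0,0,0]},
    {"gripper": 1,"translation": [0,0,0.08],"dr": [0,0,0]},
    {"gripper": 1,"translation": [0,0,0.08],"dr": [0,0,0]},
    {"gripper": 1,"translation": [0,0,0.1],"dr": [0,0,0]},
    {"gripper": 1,"translation": [0,0,0.16],"dr": [0,0,0]},
    {"gripper": 1,"translation": [0,0,0.2],"dr": [0,0,0]},
    {"gripper": 1,"translation": [0,0,0.2],"dr": [0,0,0]},
    {"gripper": 1,"translation": [0,0,0.2],"dr": [0,0,0]},
    {"gripper": 1,"translation": [0,0,0.2],"dr": [0,0,0]},
    {"gripper": 1,"translation": [0,0,0.2],"dr": [0,0,0]},
    {"gripper": 1,"translation": [0,0,0],"dr": [0,0,0]},
    {"gripper": 1,"translation": [0,0,0],"dr": [0,0,0]},
  ],
)

```text
clock: 23.63
eef_pos: [583.4, 130.8, 242.9]
tcp_rot: [-3.139, 0.0, -1.557]
contact_force: [-0.0, -0.4, -4.1]
opening: 0.246
```

```bash
cat > crate.py <<'E'
from h import *
# rim corners of the crate from the top view: outer rim plane z=65
def crate(name=None):
    c=r.calibration("top");t=r.grab_frame("top")
    if name:cv2.imwrite("pics/%s.png"%name,t)
    h=cv2.cvtColor(t,cv2.COLOR_BGR2HSV);m=(h[...,1]>100)&(h[...,0]<25);m[:190]=0;m[:,:330]=0
    b=max(blobs(m,200),key=lambda b:b[1][4]);pts=np.argwhere(b[2])[:,::-1].astype(np.float32)
    # far/right/near edges of the silhouette seen from camera: use plane 65 footprint, min-area rectangle
    Q=plane(c,pts,65)[:,:2].astype(np.float32);rc=cv2.minAreaRect(Q);bx=cv2.boxPoints(rc)
    e=max([bx[1]-bx[0],bx[2]-bx[1]],key=np.linalg.norm);a=np.arctan2(e[1],e[0]);a=(a+np.pi/2)%np.pi-np.pi/2
    ux=np.array([np.cos(a),np.sin(a)]);uy=np.array([-ux[1],ux[0]])
    qx=Q@ux;qy=Q@uy
    # wall nearer the camera (+y side) shows its outer face, so measure from the far rim edges
    ctr=ux*((qx.min()+qx.max())/2)+uy*(qy.min()+75)
    print("yaw",round(float(a),3),"extent",round(float(np.ptp(qx)),1),round(float(np.ptp(qy)),1),"centre",ctr.round(1))
    return t,c,ctr,a
if __name__=="__main__":
    t,c,ctr,a=crate("t2");s=r.sense();print(s["contact_force"].round(1),s["opening"],s["eef_pos"].round(1))
    ux=np.array([np.cos(a),np.sin(a)]);uy=np.array([-ux[1],ux[0]])
    im=cv2.resize(t[190:360,330:490],(640,680))[:600]
    for z in(65,):
        q=np.array([ctr+sx*125*ux+sy*75*uy for sx,sy in((1,1),(1,-1),(-1,-1),(-1,1))])
        cv2.polylines(im,[((proj(c,np.c_[q,[z]*4])-[330,190]+.5)*4).astype(np.int32)],True,(0,255,0),1)
    cv2.imwrite("pics/t2c.png",im)
E
python3 crate.py
```

```text
yaw 0.149 extent 249.4 165.4 centre [ 492.7 -396.7]
[-1.  -0.9 -3.8] 0.2406377266145303 [582.6 130.7 241.5]
```

View pics/t2c.png

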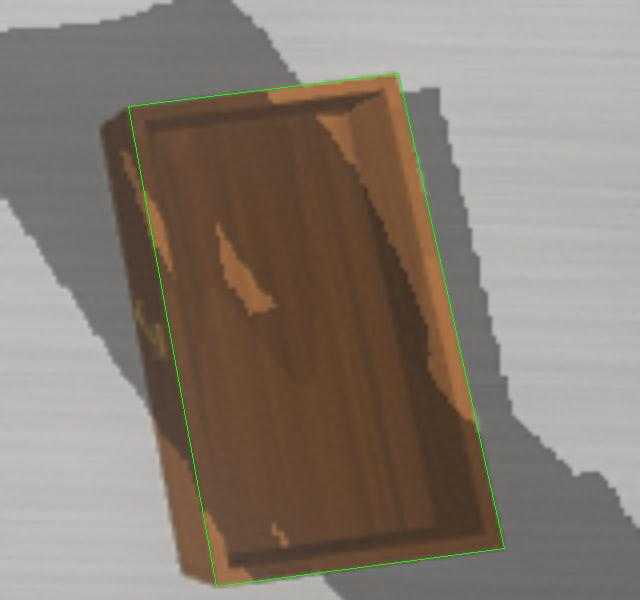

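The rim outline fits: the crate is centred at (493,-397), yaw 0.149. The main carrier is out (opening 0.24, holding force steady). Carry it to the crate.

>>> jog_arm(
  deltas=[
    {"gripper": 1,"translation": [-0.0228,-0.15,0],"dr": [0,0,0.06]},
    {"gripper": 1,"translation": [-0.0228,-0.25,0],"dr": [0,0,0.06]},
    {"gripper": 1,"translation": [-0.0228,-0.3,0],"dr": [0,0,0.06]},
    {"gripper": 1,"translation": [-0.0228,-0.3,0],"dr": [0,0,0.06]},
    {"gripper": 1,"translation": [-0.0228,-0.3,0],"dr": [0,0,0.06]},
    {"gripper": 1,"translation": [-0.0228,-0.3,0],"dr": [0,0,0.06]},
    {"gripper": 1,"translation": [-0.0228,-0.3,0],"dr": [0,0,0.06]},
    {"gripper": 1,"translation": [-0.0228,-0.3,0],"dr": [0,0,0.06]},
    {"gripper": 1,"translation": [-0.0228,-0.3,0],"dr": [0,0,0.06]},
    {"gripper": 1,"translation": [-0.0228,-0.3,0],"dr": [0,0,0.06]},
    {"gripper": 1,"translation": [-0.0228,-0.3,0],"dr": [0,0,0.06]},
    {"gripper": 1,"translation": [-0.0228,-0.3,0],"dr": [0,0,0.06]},
  ],
)

```text
clock: 24.68
eef_pos: [554.3, -210.3, 239.6]
tcp_rot: [3.141, 0.003, -0.421]
contact_force: [-0.2, 0.2, -2.5]
opening: 0.246
```

>>> jog_arm(
  deltas=[
    {"gripper": 1,"translation": [-0.0228,-0.3,0],"dr": [0,0,0.06]},
    {"gripper": 1,"translation": [-0.0228,-0.3,0],"dr": [0,0,0.06]},
    {"gripper": 1,"translation": [-0.0228,-0.3,0],"dr": [0,0,0.06]},
    {"gripper": 1,"translation": [-0.0228,-0.3,0],"dr": [0,0,0.06]},
    {"gripper": 1,"translation": [-0.0228,-0.3,0],"dr": [0,0,0.06]},
    {"gripper": 1,"translation": [-0.0228,-0.3,0],"dr": [0,0,0.066]},
    {"gripper": 1,"translation": [0,0,0],"dr": [0,0,0]},
  ],
)

```text
clock: 25.27
eef_pos: [540.4, -393.8, 239.4]
tcp_rot: [3.141, 0.002, 0.154]
contact_force: [-0.2, 0.5, -2.7]
opening: 0.241
```

```bash
python3 crate.py;python3 look.py w5
```

```text
yaw 0.153 extent 248.8 165.6 centre [ 492.2 -396.6]
[ 0.  -0.  -2.6] 0.244888079379632 [ 540.6 -391.3  239.2]
[ 541.3 -388.1  240. ] [-3.139e+00  2.000e-03  1.480e-01]
```

View pics/w5.png

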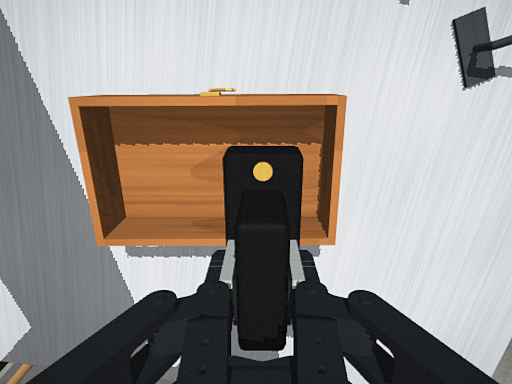

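The wrist view shows the carrier over the right part of the crate (263,200), and the crate hasn't moved. Lower it.

>>> jog_arm(
  deltas=[
    {"gripper": 1,"translation": [0,0,-0.2],"dr": [0,0,0]},
    {"gripper": 1,"translation": [0,0,-0.3],"dr": [0,0,0]},
    {"gripper": 1,"translation": [0,0,-0.3],"dr": [0,0,0]},
    {"gripper": 1,"translation": [0,0,-0.3],"dr": [0,0,0]},
    {"gripper": 1,"translation": [0,0,-0.2],"dr": [0,0,0]},
    {"gripper": 1,"translation": [0,0,-0.1],"dr": [0,0,0]},
    {"gripper": 1,"translation": [0,0,-0.05],"dr": [0,0,0]},
    {"gripper": 1,"translation": [0,0,-0.03],"dr": [0,0,0]},
    {"gripper": 1,"translation": [0,0,-0.01],"dr": [0,0,0]},
    {"gripper": 1,"translation": [0,0,0],"dr": [0,0,0]},
  ],
)

```text
clock: 26.3
eef_pos: [542.7, -389.4, 93.6]
tcp_rot: [3.14, -0.001, 0.149]
contact_force: [0.4, -0.0, -2.7]
opening: 0.242
```

>>> jog_arm(
  deltas=[
    {"gripper": 1,"translation": [0,0,-0.015],"dr": [0,0,0]},
    {"gripper": 1,"translation": [0,0,0],"dr": [0,0,0]},
    {"gripper": 0,"translation": [0,0,0],"dr": [0,0,0]},
    {"gripper": 0,"translation": [0,0,0],"dr": [0,0,0]},
    {"gripper": 0,"translation": [0,0,0],"dr": [0,0,0]},
    {"gripper": 0,"translation": [0,0,0],"dr": [0,0,0]},
    {"gripper": 0,"translation": [0,0,0.15],"dr": [0,0,0]},
    {"gripper": 0,"translation": [0,0,0.3],"dr": [0,0,0]},
    {"gripper": 0,"translation": [0,0,0.35],"dr": [0,0,0]},
    {"gripper": 0,"translation": [0,0,0.35],"dr": [0,0,0]},
    {"gripper": 0,"translation": [0,0,0.35],"dr": [0,0,0]},
  ],
)

```text
clock: 27.22
eef_pos: [541.6, -389.0, 242.3]
tcp_rot: [-3.141, 0.0, 0.149]
contact_force: [0.9, -1.3, -0.3]
opening: 0.502
```

>>> jog_arm(
  deltas=[
    {"gripper": 0,"translation": [0.0245,0.272,0],"dr": [0,0,-0.0639]},
    {"gripper": 0,"translation": [0.0245,0.272,0],"dr": [0,0,-0.0639]},
    {"gripper": 0,"translation": [0.0245,0.272,0],"dr": [0,0,-0.0639]},
    {"gripper": 0,"translation": [0.0245,0.272,0],"dr": [0,0,-0.0639]},
    {"gripper": 0,"translation": [0.0245,0.272,0],"dr": [0,0,-0.0639]},
    {"gripper": 0,"translation": [0.0245,0.272,0],"dr": [0,0,-0.0639]},
    {"gripper": 0,"translation": [0.0245,0.272,0],"dr": [0,0,-0.0639]},
    {"gripper": 0,"translation": [0.0245,0.272,0],"dr": [0,0,-0.0639]},
    {"gripper": 0,"translation": [0.0245,0.272,0],"dr": [0,0,-0.0639]},
    {"gripper": 0,"translation": [0.0245,0.272,0],"dr": [0,0,-0.0639]},
    {"gripper": 0,"translation": [0.0245,0.272,0],"dr": [0,0,-0.0639]},
    {"gripper": 0,"translation": [0.0245,0.272,0],"dr": [0,0,-0.0639]},
  ],
)

```text
clock: 28.22
eef_pos: [571.2, -61.5, 241.0]
tcp_rot: [-3.141, -0.0, -1.06]
contact_force: [0.6, -0.9, -0.3]
opening: 0.498
```

>>> jog_arm(
  deltas=[
    {"gripper": 0,"translation": [0.0245,0.272,0],"dr": [0,0,-0.0639]},
    {"gripper": 0,"translation": [0.0245,0.272,0],"dr": [0,0,-0.0639]},
    {"gripper": 0,"translation": [0.0245,0.272,0],"dr": [0,0,-0.0639]},
    {"gripper": 0,"translation": [0.0245,0.272,0],"dr": [0,0,-0.0639]},
    {"gripper": 0,"translation": [0.0245,0.27,0],"dr": [0,0,-0.0639]},
    {"gripper": 0,"translation": [0,0,0],"dr": [0,0,0]},
  ],
)

```text
clock: 28.72
eef_pos: [583.9, 77.0, 241.0]
tcp_rot: [-3.141, 0.002, -1.561]
contact_force: [0.3, 0.0, -0.2]
opening: 0.496
```

```bash
python3 crate.py;python3 look.py w6; python3 - <<'E'
import cv2,numpy as np
a=cv2.imread("pics/w6.png");b=cv2.imread("pics/t2.png")[190:360,320:490]
cv2.imwrite("pics/wc6.png",np.hstack([cv2.resize(a,(440,330)),cv2.resize(b,(330,330),interpolation=cv2.INTER_CUBIC)]))
E
```

```text
yaw 0.154 extent 248.6 165.6 centre [ 492.2 -396.5]
[ 0.9 -0.4 -1.2] 0.499676717627227 [583.6  75.1 240.9]
[583.4  72.4 240.8] [ 3.141 -0.    -1.555]
```

View pics/wc6.png

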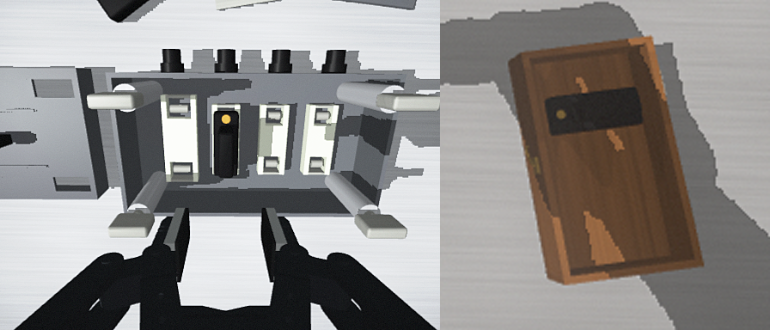

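The main carrier stands in the crate at (592,110) and only one small carrier, at (226,140), remains. Pull it.

>>> jog_arm(
  deltas=[
    {"gripper": 0,"translation": [0,0,-0.3],"dr": [0,0,0]},
    {"gripper": 0,"translation": [0,0,-0.35],"dr": [0,0,0]},
    {"gripper": 0,"translation": [0,0,-0.35],"dr": [0,0,0]},
    {"gripper": 0,"translation": [0,0,-0.3],"dr": [0,0,0]},
    {"gripper": 0,"translation": [0,0,-0.2],"dr": [0,0,0]},
    {"gripper": 0,"translation": [0,0,-0.08],"dr": [0,0,0]},
    {"gripper": 1,"translation": [0,0,0],"dr": [0,0,0]},
    {"gripper": 1,"translation": [0,0,0],"dr": [0,0,0]},
    {"gripper": 1,"translation": [0,0,0],"dr": [0,0,0]},
    {"gripper": 1,"translation": [0,0,0],"dr": [0,0,0]},
    {"gripper": 1,"translation": [0,0,0],"dr": [0,0,0]},
    {"gripper": 1,"translation": [0,0,0],"dr": [0,0,0]},
  ],
)

```text
clock: 29.92
eef_pos: [584.3, 73.0, 84.0]
tcp_rot: [-3.14, -0.0, -1.557]
contact_force: [-0.6, -2.2, 4.1]
opening: 0.172
```

>>> jog_arm(
  deltas=[
    {"gripper": 1,"translation": [0,0,0.08],"dr": [0,0,0]},
    {"gripper": 1,"translation": [0,0,0.08],"dr": [0,0,0]},
    {"gripper": 1,"translation": [0,0,0.08],"dr": [0,0,0]},
    {"gripper": 1,"translation": [0,0,0.1],"dr": [0,0,0]},
    {"gripper": 1,"translation": [0,0,0.16],"dr": [0,0,0]},
    {"gripper": 1,"translation": [0,0,0.2],"dr": [0,0,0]},
    {"gripper": 1,"translation": [0,0,0.2],"dr": [0,0,0]},
    {"gripper": 1,"translation": [0,0,0.2],"dr": [0,0,0]},
    {"gripper": 1,"translation": [0,0,0.2],"dr": [0,0,0]},
    {"gripper": 1,"translation": [0,0,0.2],"dr": [0,0,0]},
    {"gripper": 1,"translation": [0,0,0],"dr": [0,0,0]},
    {"gripper": 1,"translation": [0,0,0],"dr": [0,0,0]},
  ],
)

```text
clock: 30.92
eef_pos: [584.1, 73.2, 234.5]
tcp_rot: [-3.139, 0.0, -1.557]
contact_force: [-0.1, 0.3, -1.9]
opening: 0.172
```

```bash
python3 crate.py
```

```text
yaw 0.151 extent 248.8 164.9 centre [ 492.1 -396.1]
[ 0.1  0.4 -2.1] 0.16967400652377515 [583.3  73.1 233.2]
```

>>> jog_arm(
  deltas=[
    {"gripper": 1,"translation": [-0.083,-0.2805,0],"dr": [0,0,0.0639]},
    {"gripper": 1,"translation": [-0.083,-0.2805,0],"dr": [0,0,0.0639]},
    {"gripper": 1,"translation": [-0.083,-0.2805,0],"dr": [0,0,0.0639]},
    {"gripper": 1,"translation": [-0.083,-0.2805,0],"dr": [0,0,0.0639]},
    {"gripper": 1,"translation": [-0.083,-0.2805,0],"dr": [0,0,0.0639]},
    {"gripper": 1,"translation": [-0.083,-0.2805,0],"dr": [0,0,0.0639]},
    {"gripper": 1,"translation": [-0.083,-0.2805,0],"dr": [0,0,0.0639]},
    {"gripper": 1,"translation": [-0.083,-0.2805,0],"dr": [0,0,0.0639]},
    {"gripper": 1,"translation": [-0.083,-0.2805,0],"dr": [0,0,0.0639]},
    {"gripper": 1,"translation": [-0.083,-0.2805,0],"dr": [0,0,0.0639]},
    {"gripper": 1,"translation": [-0.083,-0.2805,0],"dr": [0,0,0.0639]},
    {"gripper": 1,"translation": [-0.083,-0.2805,0],"dr": [0,0,0.0639]},
  ],
)

```text
clock: 31.97
eef_pos: [482.5, -264.4, 231.4]
tcp_rot: [-3.141, 0.003, -0.347]
contact_force: [0.8, -0.4, -1.9]
opening: 0.172
```

>>> jog_arm(
  deltas=[
    {"gripper": 1,"translation": [-0.083,-0.2805,0],"dr": [0,0,0.0639]},
    {"gripper": 1,"translation": [-0.083,-0.2805,0],"dr": [0,0,0.0639]},
    {"gripper": 1,"translation": [-0.083,-0.2805,0],"dr": [0,0,0.0639]},
    {"gripper": 1,"translation": [-0.083,-0.2805,0],"dr": [0,0,0.0639]},
    {"gripper": 1,"translation": [-0.083,-0.2805,0],"dr": [0,0,0.0639]},
    {"gripper": 1,"translation": [0,0,0],"dr": [0,0,0]},
  ],
)

```text
clock: 32.47
eef_pos: [440.6, -407.6, 231.4]
tcp_rot: [3.141, 0.002, 0.154]
contact_force: [-0.0, 0.3, -1.4]
opening: 0.169
```

```bash
python3 crate.py;python3 look.py w7
```

```text
yaw 0.152 extent 248.8 165.6 centre [ 492.2 -396.7]
[ 0.4  0.4 -1.4] 0.1729325262788946 [ 441.  -405.4  231.2]
[ 442.1 -402.8  231.8] [-3.14e+00  1.00e-03  1.48e-01]
```

View pics/w7.png

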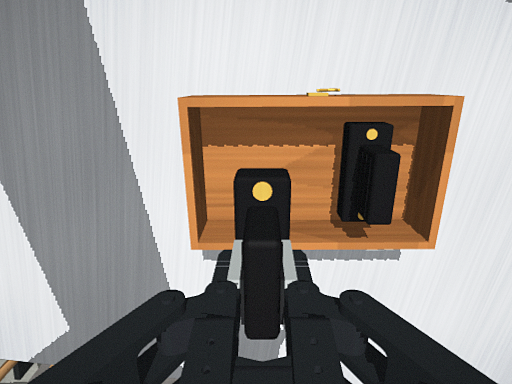

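The carrier is over the free left part of the crate and the main carrier stands upright at (365,175). Lower, release and retreat.

>>> jog_arm(
  deltas=[
    {"gripper": 1,"translation": [0,0,-0.2],"dr": [0,0,0]},
    {"gripper": 1,"translation": [0,0,-0.3],"dr": [0,0,0]},
    {"gripper": 1,"translation": [0,0,-0.3],"dr": [0,0,0]},
    {"gripper": 1,"translation": [0,0,-0.3],"dr": [0,0,0]},
    {"gripper": 1,"translation": [0,0,-0.2],"dr": [0,0,0]},
    {"gripper": 1,"translation": [0,0,-0.1],"dr": [0,0,0]},
    {"gripper": 1,"translation": [0,0,-0.06],"dr": [0,0,0]},
    {"gripper": 1,"translation": [0,0,-0.03],"dr": [0,0,0]},
    {"gripper": 1,"translation": [0,0,-0.015],"dr": [0,0,0]},
    {"gripper": 1,"translation": [0,0,0],"dr": [0,0,0]},
  ],
)

```text
clock: 33.5
eef_pos: [443.1, -403.6, 84.1]
tcp_rot: [3.141, -0.001, 0.149]
contact_force: [0.3, 0.7, -0.8]
opening: 0.169
```

>>> jog_arm(
  deltas=[
    {"gripper": 0,"translation": [0,0,0],"dr": [0,0,0]},
    {"gripper": 0,"translation": [0,0,0],"dr": [0,0,0]},
    {"gripper": 0,"translation": [0,0,0],"dr": [0,0,0]},
    {"gripper": 0,"translation": [0,0,0],"dr": [0,0,0]},
    {"gripper": 0,"translation": [0,0,0.15],"dr": [0,0,0]},
    {"gripper": 0,"translation": [0,0,0.3],"dr": [0,0,0]},
    {"gripper": 0,"translation": [0,0,0.35],"dr": [0,0,0]},
    {"gripper": 0,"translation": [0,0,0.35],"dr": [0,0,0]},
    {"gripper": 0,"translation": [0,0,0.35],"dr": [0,0,0]},
    {"gripper": 0,"translation": [0,0,0.35],"dr": [0,0,0]},
  ],
)

```text
clock: 34.33
eef_pos: [442.3, -403.7, 269.3]
tcp_rot: [3.141, -0.0, 0.149]
contact_force: [0.6, -0.5, 0.8]
opening: 0.502
```

>>> jog_arm(
  deltas=[
    {"gripper": 0,"translation": [-0.1,0.4,0],"dr": [0,0,0]},
    {"gripper": 0,"translation": [-0.1,0.4,0],"dr": [0,0,0]},
    {"gripper": 0,"translation": [-0.1,0.4,0],"dr": [0,0,0]},
    {"gripper": 0,"translation": [-0.1,0.4,0],"dr": [0,0,0]},
    {"gripper": 0,"translation": [0,0.4,0],"dr": [0,0,0]},
    {"gripper": 0,"translation": [0,0.4,0],"dr": [0,0,0]},
    {"gripper": 0,"translation": [0,0.4,0],"dr": [0,0,0]},
    {"gripper": 0,"translation": [0,0.4,0],"dr": [0,0,0]},
    {"gripper": 0,"translation": [0,0,0],"dr": [0,0,0]},
    {"gripper": 0,"translation": [0,0,0],"dr": [0,0,0]},
  ],
)

```text
clock: 35.17
eef_pos: [402.6, -82.0, 267.7]
tcp_rot: [3.141, -0.001, 0.154]
contact_force: [0.4, -0.3, -0.7]
opening: 0.497
```

```bash
python3 - <<'E'
from h import *
a=r.grab_frame("top");b=r.grab_frame("side");cv2.imwrite("pics/end.png",np.hstack([cv2.resize(a,(400,300)),cv2.resize(b,(400,300))]));print(r.sense()["contact_force"])
E
```

```text
[ 0.13778269 -1.23204725  0.22536345]
```

View pics/end.png

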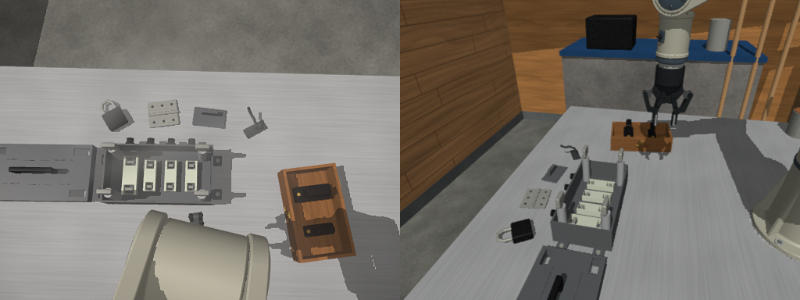

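Both carriers stand in the crate, all four bases are empty and nothing else has moved. I'll check numerically that the lid is flat and clear of the box tabs before handing in.

```bash
python3 - <<'E'
from h import *
c=r.calibration("top");s=r.calibration("side");t=r.grab_frame("top");v=r.grab_frame("side")
L=np.array([584.3,393.2]);a=.014;R=np.array([[np.cos(a),-np.sin(a)],[np.sin(a),np.cos(a)]])
out=[]
for k,im in((c,t),(s,v)):
    im=im.copy()
    for hx,hy,z in((82,152,36.5),(7,59,75.5)):
        q=np.array([[hx,hy],[hx,-hy],[-hx,-hy],[-hx,hy]])@R.T+L
        cv2.polylines(im,[(proj(k,np.c_[q,[z]*4])*8+4).astype(np.int32)],True,(0,0,255),1,cv2.LINE_AA,3)
    out.append(im)
cv2.imwrite("pics/lid.png",np.hstack([cv2.resize(out[0][170:270,0:150],(400,267)),cv2.resize(out[1][260:384,130:320],(400,267))]))
E
```

```text
(no output)
```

View pics/lid.png

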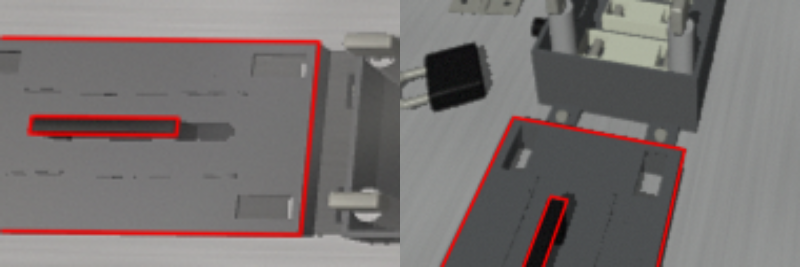

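In both views the flat-lid outline matches the lid plate and handle, and the lid is clear of the box tabs. Handing in.

```bash
python3 -c "
from rig import r
print(r.sign_off(), r.sense()['clock'])"
```

```text
the job is handed in; nothing more can be done
the job is handed in; nothing more can be done
```

The fuse box is stripped and the job was handed in after about 36 s of robot time. The hand-in gives no verdict.

- **Wings and lid:** I turned all four wings anticlockwise to their stops and checked them in the pictures. Then I lifted the lid off and laid it flat on the +y side.
- **Carriers:** I pulled the main carrier first, then fuse1, the only smaller carrier fitted. Both stand upright in the wooden box.
- **Last checks:**
  - All four bases are empty, and the outline of a flat lid matches the real one in both the top and side views.
  - The wooden box had not moved in any measurement; the last was just before the second carrier was set down.
  - The padlock, hinge, latch plate and hook look untouched in the final picture, but I did not measure them.
  - The arm is clear of everything.
- **Disagreements:**
  - The wrist and top cameras differed by about 3 mm in y on the wing positions. The first wing showed up to about 15 N of force while gripped and turned, so I used lower y values for the rest.
  - The wings looked about 0.17 rad beyond the stated starting angles, which I took as the offset between joint zero and the bar.

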